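Screw the lid onto the breakfast tea canister

ROBOT

A 7-joint arm with a two-finger parallel gripper is mounted at the origin on a cart in front of the work surface, level with it; the furniture and walls round the work are solid. World frame = base frame: x ahead of the robot, y to its left, z up, the work surface at z = 0. Lengths are in m, angles in degrees, forces in N, time in s.
With the tool pointing down it reaches from about 0.375 to 0.925 m from the base axis. Payload 3.1 kg.
Tool frame: the origin (TCP) lies at the very end of the fingers, on their centre line; the grasp point (between the pads) lies tcp_to_grasp behind it (tcp_to_grasp is the distance from the TCP to the grasp point, in m); z points along the fingers, y is the direction in which the jaws open and shut (so a half turn about z gives the same grasp; the last joint's range is limited). The gripper opens to 85 mm and grips with 20 to 120 N. Pads are 22 mm wide; open, the fingers measure 114 mm over their backs; the gripper's body (76 mm by 85 mm) begins 54 mm behind the grasp point. The pads swing forward as they close: fully open they stand 13 mm farther back than shut.
Start: joints at [63.667, 21.939, 2.515, 91.553, -1.026, 66.532, -2.859], TCP at [0.23, -0.608, 0.231] pointing down, gripper open.
Joint ranges: [-149.38, 149.38], [-23.57, 123.04], [-84.95, 90], [0, 143.3], [-89.99, 269.99], [3.08, 112.72], [-163.45, 163.45]. Speed limits (degrees/s): [159.86, 159.86, 180, 180, 180, 180, 180].

INTERFACE

Orientations are given as a 3x3 rotation matrix whose columns are the frame's x, y, z axes.
In Python, from cell import * gives the robot as it stands.
- The arm moves only by the tool send_rows, never from a script. Its argument "deltas" is one flat list of numbers, 7 for each row, row after row: the shift along the tool's x, y, z in m, then the turn, a rotation vector about the tool's x, y, z in degrees, then the finger opening in m, from 0 to 0.0854. In form: [x, y, z, ax, ay, az, grip, x, y, z, ax, ay, az, grip, ...]. A call has 1 to 12 rows; each row is the pose to reach, as a shift and turn from the pose commanded when the call began, along the tool's axes at that moment; what a row does not reach only later rows make up. A row lasts 1/10 s, in which the tool goes at most 50 mm and 8.59 degrees, less where a joint would pass 70% of its speed; a pose out of reach is approached as far as the arm can. A call with a gripper value outside its range is refused whole. The fingers move at their own pace and stop on an object; the grip force is fixed at half the most. Time passes only in rows, so rows that repeat a pose let the fingers close. It gives the time, the measured TCP pose, the force and the opening at its end, in the units of the state.
- observe(): the state, without advancing time (a new reading comes with each control period).
- camera(name): name is "side" or "top" or "wrist"; returns a dict with "color" (400x640x3 uint8, blue, green, red), "fov_y" (degrees; the focal length in pixels is half the picture's height over the tangent of half this angle, whatever the lens; pixels are square), "cx", "cy" (the principal point, pixels), "R" (3x3) and "t" (3): a world point X has camera coordinates R X + t. Camera axes: x right, y down, z forward; pixel columns grow to the right and rows downward; lengths in m; the calibration is good to about 2 mm. A picture is of the moment at which its call begins. There is no depth.
- sign_off(): hands the job in, once; it reports no verdict.
Trained networks look in a picture, given as the dict that the camera call returned (one of the last four; its "shot" number tells which), for a name from the list of things; names that differ only in an ending like _2 or _b are one class to them, and where a whole thing is asked for, a point or a joint stands for the part that bears it (a point fixed in the world has none). Each returns a list of dicts, best first, with "confidence" (0 to 1); they miss things now and then, are a little off and sometimes report something else, mostly with a low value. They report only what shows in the picture. A call takes as long as a camera call.
- spot_in(target, picture): "xyz" ([x, y, z] in m, in world coordinates, good to about 4 mm: the middle of the surface that is visible of it).
- trace(target, picture): "mask" (400x640 bool, what is visible of it).
The state is a dict: "clock": time; "joint_pos": joint angles; "qd": joint speeds; "tau": joint torques, N m; "tool_pos": TCP position; "tcp_rot": TCP orientation; "wrist_force": force on the tool from outside, world axes, zero at the start; "moment": the same for the moment, N m; "finger_gap": opening from 0.0 (shut) to 1.0 (fully open).
Only numpy, scipy, OpenCV 4.12 (cv2) and the standard library are available. Lean on these libraries where they do the work, as an engineer would, in place of code of your own. Each camera call takes 0.05 s, during which the arm holds its last target. There are 200 camera calls.

TASK

Close the blue tea canister: set its screw lid level on the steel collar, press it down lightly and turn it backward (counter-clockwise seen from above) until you feel it drop into the start of the thread, then turn it forward (clockwise) until it is screwed fully home, and let go of it. Be gentle: never press or force the lid hard against the canister, and leave the jam jars and the mill where they stand.

Things in the scene. Friction and masses are not known exactly. Their poses are not given: they have to be found in the camera images.
- lid: Round aluminium screw lid, loose, 72 mm across, about 100 g, standing skirt-down on the worktop. Origin: centre of the skirt's lower rim; z up along its axis. Flat top 27.5 mm above the origin; on it a dark wooden bar grip 58 mm long (along the lid's x), 20 mm wide (y), its top 54.5 mm above the origin. Skirt 66 mm inside diameter, 23.5 mm deep.
- lid_grip (a point): Middle of the lid's bar grip, on the lid's axis, 44 mm above the lid's origin; a good point to grip. The bar is 20 mm wide across the lid's y; the lid's flat top is 16.5 mm below this point.
- lid_lugs (a point): Point on the lid's axis 2.5 mm above its lower rim, level with its four inner lugs: round pins 4 mm thick, tips on a 55.6 mm circle, on the lid's +x, +y, -x and -y.
- canister: Blue stoneware tea canister, 86 mm across, fixed to the worktop by a steel foot (112 mm). Origin: centre of its underside, z up. On top a steel screw collar. The collar's rotation differs every time and does not follow from this body's orientation. A lid set on at random mostly stands with its lugs on the thread ridges, its origin 94 to 100.5 mm above this one; now and then it drops straight in (91 mm).
- canister_rim (a point): Centre of the rim of the collar, a 52 mm tube tapered to 47 mm over its top 5 mm, on the canister's axis, 106 mm above the canister's origin.
- seal_top (a point): Top centre of the black sprung seal disc (42 mm across), 118 mm above the canister's origin when free. The lid pushes it down, 1.2 N per mm: about 4 N when the lid has dropped into the thread, 8.5 N when home. So a few newtons of press are needed until the lugs are under the ridges.
- thread_top (a point): On the axis, level with the ridges' high ends, 100 mm above the canister's origin. Right-hand four-start thread, alike every 90 deg: each ridge (63 mm across, 3 mm thick) rises 5.5 mm counter-clockwise over 58 deg, then a 24 deg gap, then an upright stop rib. Turned backward (counter-clockwise from above) under some 8 N the lid climbs, then within 80 deg drops to 91 mm; a rib stops it just beyond.
- thread_home (a point): On the axis, where the lid's origin is when home, 87.5 mm above the canister's origin. After the drop, turning forward (clockwise) runs the lugs under the ridges and draws the lid down; after 55 to 75 deg they meet the stop ribs: home. Turning takes 0.1 to 0.2 N m, and at the stiff stop 0.3 N m more within 2 deg: stop there. Before the drop, forward turning only hits the ribs.
- jam_jar_red: round jam jar with a red screw cap, 60 mm across, 75 mm tall; a loose bystander. Origin: centre of its underside.
- jam_jar_green: round jam jar with a green screw cap, 60 mm across, 75 mm tall; a loose bystander. Origin: centre of its underside.
- mill: brown turned wooden mill, 52 mm across, 140 mm tall; a loose bystander. Origin: centre of its underside.

How it is judged (in metres and radians):
On the way:
1. the lid has dropped into the start of the thread: level on the canister, its origin less than 93 mm above the canister's (z of lid in the frame of canister below 0.093 m and horizontal distance between lid and canister below 0.003 m and angle between lid's own z axis and vertical below 0.06 rad), for 0.1 s.
At the end, for the whole second after the job is handed in: The lid is screwed home: its origin less than 88.4 mm above the canister's (home is about 87.5 mm), within 3 mm of the canister's axis and level within 0.06 rad and at rest (z of lid in the frame of canister below 0.0884 m and horizontal distance between lid and canister below 0.003 m and angle between lid's own z axis and vertical below 0.06 rad and linear speed of lid below 0.01 m/s); the robot touches nothing.
It fails at once if the lid is forced against the canister with more than 60 N (contact force between lid and canister above 60 N).
It fails at once if the jam_jar_red is moved by more than 30 mm (distance of jam_jar_red from where it was at the start of the episode above 0.03 m).
It fails at once if the jam_jar_green is moved by more than 30 mm (distance of jam_jar_green from where it was at the start of the episode above 0.03 m).
It fails at once if the mill is moved by more than 30 mm (distance of mill from where it was at the start of the episode above 0.03 m).
It also fails if it takes over 67 s, if anything falls off the work surface, if the arm or the gripper's body presses on something with over 40 N, if the wrist force passes 120 N, or if a joint passes its speed limit or range.

## Working session

There is one attempt and no reset: what is moved stays moved. The work goes in short steps, Python scripts to look and compute and a tool call to move; the robot and the scene stay as the last step left them, time stands still between calls to the robot, and variables do not carry over. Pictures are saved under pics/ and viewed, about 8 in all and at most 12, crops included, and the job is handed in when it is done.

Besides the shell and the picture viewer there is one more tool, called after "Emit:" as name(argument=value, ...), one argument or row to a line, values as JSON. send_rows: Moves the arm, as the interface text tells. Its arguments: {"type":"object","properties":{"deltas":{"type":"array"}},"required":["deltas"]}

```bash
ls; mkdir -p pics; python3 - <<'E'
from cell import *
import cv2, numpy as np
s=observe(); print({k:np.round(v,3).tolist() for k,v in s.items()})
try: print(tcp_to_grasp)
except Exception as e: print(e)
P=[]
for n in ["top","side"]:
    p=camera(n); P.append(p["color"])
    for t in ["lid","canister","jam_jar_red","jam_jar_green","mill","canister_rim","seal_top","lid_grip"]:
        try:
            for d in spot_in(t,p)[:2]: print(n,t,np.round(d["xyz"],4),round(d["confidence"],2))
        except Exception as e: print(n,t,e)
cv2.imwrite("pics/a_top.png",P[0]);cv2.imwrite("pics/a_side.png",P[1])
E
```

```text
pics
{'clock': 0.0, 'joint_pos': [63.669, 21.993, 2.51, 91.652, -1.024, 66.533, -2.86], 'qd': [-0.064, 0.01, 0.077, -0.09, 0.009, -0.005, -0.059], 'tau': [0.0, -43.346, 1.024, -24.951, 0.01, 0.011, 0.0], 'tool_pos': [0.23, -0.607, 0.23], 'tcp_rot': [[0.935, 0.354, -0.001], [0.354, -0.935, 0.002], [-0.0, -0.003, -1.0]], 'wrist_force': [-0.02, -0.541, -0.129], 'moment': [-0.043, -0.018, -0.005], 'finger_gap': 0.998}
0.0187
top lid [ 0.5286 -0.2623  0.0284] 0.96
top canister [ 0.5626 -0.0313  0.0724] 0.71
top jam_jar_green [0.5554 0.2725 0.0809] 0.74
top mill [0.5433 0.1811 0.1177] 0.86
top canister_rim [ 0.5621 -0.0296  0.0696] 0.94
top canister_rim [0.5574 0.2715 0.0811] 0.22
top seal_top [ 0.5581 -0.0314  0.0693] 0.91
top lid_grip [ 0.526  -0.2665  0.0277] 0.83
side lid [ 0.5296 -0.2437  0.0304] 0.71
side canister [ 0.5566 -0.0071  0.0581] 0.76
side jam_jar_red [0.6215 0.2595 0.0592] 0.69
side jam_jar_green [0.5462 0.2993 0.0553] 0.71
side jam_jar_green [ 0.5565 -0.0121  0.0565] 0.31
side mill [0.5426 0.2053 0.0673] 0.8
side canister_rim [ 0.5572 -0.0126  0.0551] 0.89
side canister_rim [0.6185 0.2606 0.0606] 0.52
side seal_top [ 0.5564 -0.0077  0.0545] 0.93
side lid_grip [ 0.521  -0.2525  0.0269] 0.71
```

View pics/a_top.png

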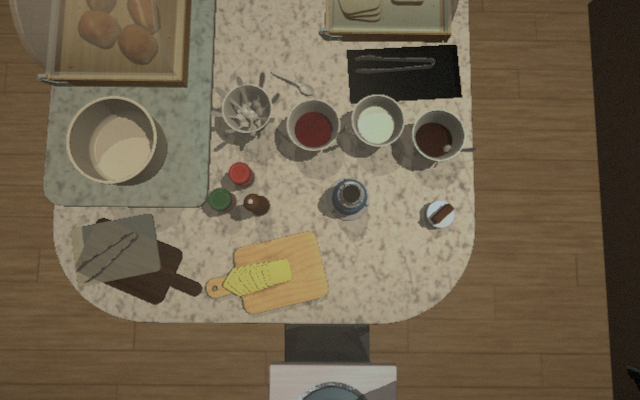

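View pics/a_side.png

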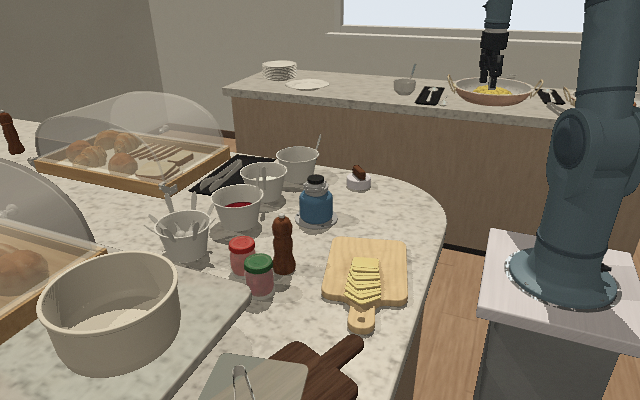

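The top view shows the canister at about (350,195) and the lid at (441,214), its dark bar running from (431,222) to (453,207). The jars and the mill stand at (240,175), (220,200) and (257,205). The side view agrees, so I'll move above the lid.

Emit:
send_rows(
  deltas=[0.04,-0.022,0,0,0,8,0.085,0.08,-0.044,0,0,0,16,0.085,0.12,-0.066,0,0,0,24,0.085,0.16,-0.088,0,0,0,32,0.085,0.2,-0.11,0,0,0,40,0.085,0.24,-0.132,0,0,0,48,0.085,0.28,-0.154,0,0,0,56,0.085,0.32,-0.176,0,0,0,64,0.085,0.36,-0.198,0,0,0,70,0.085,0.38,-0.21,0,0,0,75,0.085,0.39,-0.218,0,0,0,77,0.085,0.393,-0.22,0,0,0,77,0.085],
)

```text
clock: 2.1
tool_pos: [0.5213, -0.2602, 0.2313]
tcp_rot: [[0.559, -0.829, 0.001], [-0.829, -0.559, 0.001], [-0.0, -0.001, -1.0]]
wrist_force: [1.0, 0.1, -0.6]
finger_gap: 0.996
```

```bash
cat > h.py <<'E'
from cell import *
import cv2, numpy as np
def intr(p):
    f=200/np.tan(np.radians(p["fov_y"])/2); return f
def ray(p,u,v,z):
    f=intr(p); R=np.array(p["R"]);t=np.array(p["t"])
    d=R.T@np.array([(u-p["cx"])/f,(v-p["cy"])/f,1]); c=-R.T@t
    return c+d*(z-c[2])/d[2]
def proj(p,X):
    x=np.array(p["R"])@np.array(X)+p["t"]; f=intr(p)
    return np.array([p["cx"]+f*x[0]/x[2],p["cy"]+f*x[1]/x[2]])
def st():
    s=observe(); R=np.array(s["tcp_rot"])
    print("t",round(float(s["clock"]),2),"p",np.round(s["tool_pos"],4),"yaw_y",round(np.degrees(np.arctan2(R[1,1],R[0,1])),2),"z",np.round(R[:,2],3),"F",np.round(s["wrist_force"],2),"M",np.round(s["moment"],3),"gap",round(float(s["finger_gap"]),3),"j",np.round(s["joint_pos"],1).tolist())
    return s,R
E
python3 - <<'E'
from h import *
st()
p=camera("wrist"); cv2.imwrite("pics/b_w.png",p["color"])
print("cam",np.round(-np.array(p["R"]).T@p["t"],3))
for t in ["lid","lid_grip"]:
    for d in spot_in(t,p)[:2]: print(t,np.round(d["xyz"],4),round(d["confidence"],2))
    for d in trace(t,p)[:1]:
        m=d["mask"].astype(np.uint8); print(m.sum(), cv2.minAreaRect(cv2.findNonZero(m)))
E
```

```text
t 2.1 p [ 0.5213 -0.2602  0.2313] yaw_y -145.99 z [ 0.001  0.001 -1.   ] F [ 1.03  0.15 -0.6 ] M [ 0.018 -0.004  0.033] gap 0.996 j [23.7, 14.8, -1.4, 101.0, 0.3, 64.2, -123.8]
cam [ 0.569 -0.33   0.374]
lid [ 0.5351 -0.2722  0.0243] 0.87
2756 ((321.300048828125, 159.59999084472656), (58.58498001098633, 58.13776397705078), 63.43495178222656)
lid_grip [ 0.5329 -0.2756  0.028 ] 0.6
2926 ((321.2500305175781, 159.25001525878906), (60.10407257080078, 59.396968841552734), 45.0)
```

```bash
python3 - <<'E'
import cv2
i=cv2.imread("pics/b_w.png")[90:230,240:400]; cv2.imwrite("pics/b_c.png",cv2.resize(i,None,fx=5,fy=5)[:600])
E
```

```text
(no output)
```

View pics/b_c.png

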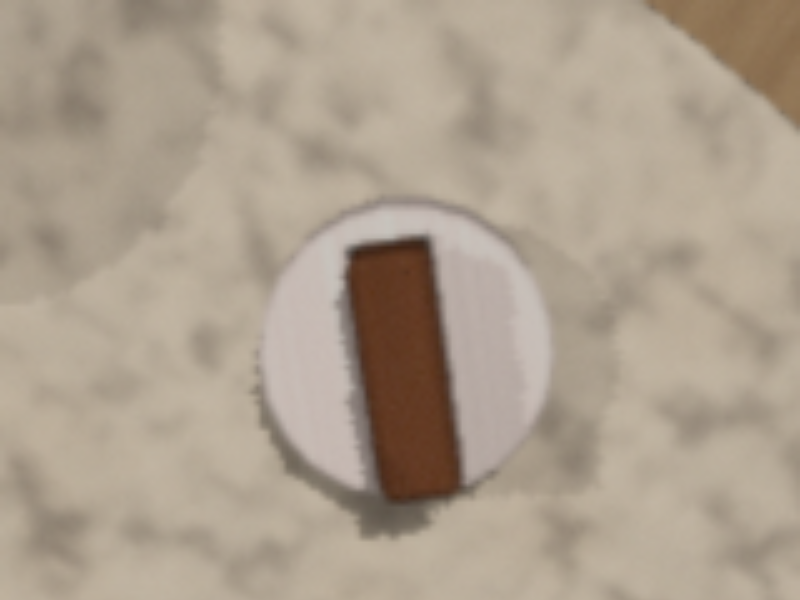

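The crop shows the lid disc centred near full-frame pixel (321,159), with its brown bar tilted about 7° from vertical.

```bash
python3 - <<'E'
from h import *
s,R=st()
p=camera("wrist"); c=p["color"].astype(int)
m=((c[:,:,2]-c[:,:,0])>35).astype(np.uint8); m[:90]=0;m[230:]=0;m[:,:240]=0;m[:,400:]=0
n,l,stt,_=cv2.connectedComponentsWithStats(m); k=1+np.argmax([ (stt[i,4] if abs(stt[i,0]+stt[i,2]/2-321)<30 and abs(stt[i,1]+stt[i,3]/2-164)<20 else 0) for i in range(1,n)])
r=cv2.minAreaRect(cv2.findNonZero((l==k).astype(np.uint8))); print(stt[k],r)
b=cv2.boxPoints(r); W=np.array([ray(p,*q,0.0545)[:2] for q in b]); print(np.round(W,4), "ctr top",W.mean(0))
e=[W[1]-W[0],W[2]-W[1]]; e=max(e,key=np.linalg.norm); print("len",np.linalg.norm(e),"ang",np.degrees(np.arctan2(e[1],e[0])))
C=ray(p,321.4,159,0.0275); print("disc ctr",C)
E
```

```text
t 2.35 p [ 0.5188 -0.2649  0.2313] yaw_y -146.41 z [-0.    -0.001 -1.   ] F [ 0.68 -1.08  1.43] M [-0.006 -0.007  0.021] gap 0.999 j [23.9, 14.8, -1.1, 101.0, 0.4, 64.2, -123.7]
[305 141  23  51 806] ((315.9079284667969, 166.17471313476562), (50.635955810546875, 16.431013107299805), 80.90972137451172)
[[ 0.5581 -0.2868]
 [ 0.5449 -0.2989]
 [ 0.5061 -0.2568]
 [ 0.5199 -0.2439]] ctr top [ 0.53223593 -0.27159783]
len 0.05727317020286709 ang 132.71994039179674
disc ctr [ 0.52928851 -0.27791756  0.0275    ]
```

Emit:
send_rows(
  deltas=[0.006,-0.004,0.03,0,0,-4,0.085,0.013,-0.0075,0.07,0,0,-8,0.085,0.013,-0.0075,0.09,0,0,-9,0.085,0.013,-0.0075,0.1,0,0,-9,0.085,0.013,-0.0075,0.1,0,0,-9,0.085,0.013,-0.0075,0.1,0,0,-9,0.085,0.013,-0.0075,0.1,0,0,-9,0.085],
)

```text
clock: 3.1
tool_pos: [0.5345, -0.2705, 0.1333]
tcp_rot: [[0.678, -0.735, 0.003], [-0.735, -0.678, -0.001], [0.003, -0.001, -1.0]]
wrist_force: [-0.1, 0.1, 0.5]
finger_gap: 0.992
```

```bash
cat > lid.py <<'E'
from h import *
s,R=st()
p=camera("wrist"); c=p["color"].astype(int); cv2.imwrite("pics/lid.png",p["color"])
m=((c[:,:,2]-c[:,:,0])>35).astype(np.uint8)
g=trace("lid",p)[0]["mask"].astype(np.uint8)
print("lid mask bbox",cv2.boundingRect(cv2.findNonZero(g)))
m&=cv2.dilate(g,np.ones((9,9)))
n,l,stt,_=cv2.connectedComponentsWithStats(m); k=1+np.argmax(stt[1:,4])
r=cv2.minAreaRect(cv2.findNonZero((l==k).astype(np.uint8))); print(stt[k],r)
b=cv2.boxPoints(r); W=np.array([ray(p,*q,0.0545)[:2] for q in b]); ctr=W.mean(0)
e=sorted([W[1]-W[0],W[2]-W[1]],key=np.linalg.norm); w,e=e; print("ctr",np.round(ctr,4),"w",np.linalg.norm(w),"len",np.linalg.norm(e),"ang",np.degrees(np.arctan2(e[1],e[0])))
d=np.array([*ctr,0])-s["tool_pos"]; print("tool dx dy",(R.T@d)[:2])
E
python3 lid.py
```

```text
t 3.1 p [ 0.5345 -0.2705  0.1333] yaw_y -137.3 z [ 0.003 -0.001 -1.   ] F [-0.09  0.15  0.51] M [ 0.029 -0.025 -0.012] gap 0.992 j [24.9, 22.4, -2.4, 103.6, 1.2, 53.8, -115.3]
lid mask bbox (287, 158, 79, 85)
[ 315  172   23   71 1515] ((326.0, 207.0), (70.0, 22.0), 90.0)
ctr [ 0.5334 -0.2728] w 0.01710481942102586 len 0.06045598577510813 ang 133.69761323255736
tool dx dy [0.00050106 0.00256771]
```

View pics/lid.png

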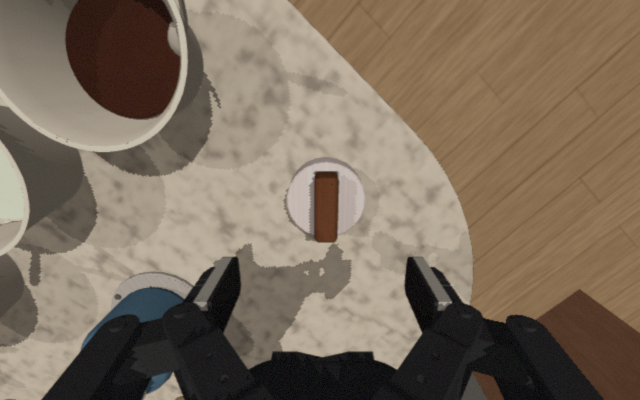

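The wrist view shows the lid disc at about (326,200) and its bar at columns 315–337. The bar's far end face is dark in rows 172–181, and the top face is in rows 181–243. The blue canister is at lower left.

```bash
python3 - <<'E'
from h import *
s,R=st()
p=camera("wrist"); c=p["color"]; print("f",intr(p),p["cx"],p["cy"],"cam",-np.array(p["R"]).T@p["t"])
g=trace("lid",p)[0]["mask"].astype(np.uint8)
print(cv2.boundingRect(cv2.findNonZero(g)))
print("row200 B",c[200,275:380,0].tolist()); print("col326 R",c[150:260,326,2].tolist())
def q(X): return np.round(proj(p,X),1)
T=np.array(s["tool_pos"])
for dx in (-.029,.029): print("pred bar end top/bot",dx,q([*(T+R[:,0]*dx)[:2],.0545]),q([*(T+R[:,0]*dx)[:2],.0275]))
for dy in (-.01,.01): print("bar side",q([*(T+R[:,1]*dy)[:2],.0545]))
for a in ((.036,0),(-.036,0),(0,.036),(0,-.036)): print("disc",q([*(T+R[:,0]*a[0]+R[:,1]*a[1])[:2],.0275]))
E
```

```text
t 3.2 p [ 0.5343 -0.2702  0.133 ] yaw_y -137.28 z [ 0.003 -0.001 -1.   ] F [ 0.52 -0.17 -0.89] M [0.018 0.044 0.011] gap 0.994 j [24.9, 22.4, -2.4, 103.6, 1.2, 53.8, -115.3]
f 291.36879231480134 322.20300676472476 199.3497348585026 cam [ 0.59141922 -0.33141009  0.27565424]
(287, 157, 79, 86)
row200 B [158, 156, 157, 154, 155, 153, 154, 152, 142, 112, 103, 120, 151, 172, 178, 177, 176, 176, 174, 175, 178, 177, 177, 175, 175, 178, 176, 176, 177, 178, 176, 176, 178, 179, 177, 157, 122, 112, 98, 64, 28, 31, 33, 33, 35, 35, 30, 30, 34, 34, 32, 35, 34, 31, 33, 38, 32, 35, 32, 32, 37, 27, 44, 108, 158, 163, 161, 158, 162, 163, 164, 162, 159, 162, 162, 162, 163, 161, 161, 161, 167, 174, 179, 178, 178, 180, 181, 181, 177, 165, 147, 139, 136, 138, 138, 138, 139, 139, 137, 136, 135, 135, 138, 141, 148]
col326 R [170, 168, 166, 170, 172, 170, 158, 138, 137, 138, 140, 159, 194, 197, 197, 196, 197, 197, 197, 197, 183, 95, 56, 59, 57, 63, 65, 79, 90, 93, 94, 93, 93, 92, 95, 95, 95, 95, 94, 94, 96, 93, 95, 95, 95, 95, 93, 94, 96, 94, 97, 95, 96, 97, 97, 93, 96, 94, 97, 95, 96, 93, 96, 96, 97, 96, 97, 97, 97, 97, 97, 96, 96, 99, 98, 97, 98, 99, 98, 96, 98, 98, 98, 98, 99, 98, 98, 98, 100, 97, 90, 94, 145, 182, 186, 185, 183, 183, 184, 183, 181, 177, 162, 142, 158, 132, 122, 120, 122, 121]
pred bar end top/bot -0.029 [323.  241.8] [323.  228.4]
pred bar end top/bot 0.029 [323.1 174.7] [323.1 167.2]
bar side [310.7 209.5]
bar side [335.4 209.6]
disc [323.1 159.2]
disc [323.  235.3]
disc [363.1 199. ]
disc [283.  198.9]
```

Emit:
send_rows(
  deltas=[-0.0005,0.0025,0.03,0,0,0,0.085,-0.0005,0.0025,0.06,0,0,0,0.085,-0.0005,0.0025,0.08,0,0,0,0.085,-0.0005,0.0025,0.092,0,0,0,0.06,-0.0005,0.0025,0.096,0,0,0,0.05,-0.0005,0.0025,0.096,0,0,0,0.05,-0.0005,0.0025,0.096,0,0,0,0.05],
)

```text
clock: 4.0
tool_pos: [0.5322, -0.2715, 0.0365]
tcp_rot: [[0.679, -0.735, 0.002], [-0.735, -0.679, -0.001], [0.002, -0.001, -1.0]]
wrist_force: [0.5, -0.2, -0.2]
finger_gap: 0.587
```

```bash
python3 - <<'E'
from h import *
s,R=st()
p=camera("wrist"); cv2.imwrite("pics/d.png",p["color"][:,140:500])
E
```

```text
t 4.0 p [ 0.5322 -0.2715  0.0365] yaw_y -137.27 z [ 0.002 -0.001 -1.   ] F [ 0.51 -0.23 -0.22] M [0.022 0.055 0.028] gap 0.587 j [24.9, 30.0, -2.3, 106.3, 1.7, 43.7, -115.5]
```

View pics/d.png

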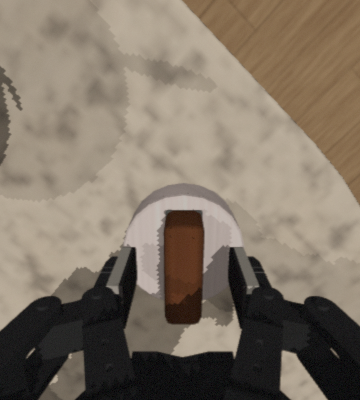

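The fingers straddle the bar evenly: pad inner faces at columns 127 and 237, bar centred near 183. I'll check the offset along the bar, then close.

```bash
cat > xoff.py <<'E'
from h import *
from scipy.optimize import least_squares
import sys
zl=float(sys.argv[1])   # lid origin z
s,R=st()
p=camera("wrist"); c=p["color"].astype(int)
T=np.array(s["tool_pos"])
def q(dx,dy,z): return proj(p,[*(T+R[:,0]*dx+R[:,1]*dy)[:2],z])
for dx in (-.029,.029): print("end top",dx,np.round(q(dx,0,zl+.0545),1),"bot",np.round(q(dx,0,zl+.0275),1))
print("disc far",np.round(q(.036,0,zl+.0275),1))
u=int(round(q(.029,0,zl+.0545)[0]))
v0=int(q(.05,0,zl+.0275)[1]); v1=min(400,int(q(-.035,0,zl+.0545)[1])+5)
print(u,v0); print(c[v0:v1,u,2].tolist())
E
python3 xoff.py 0
```

```text
t 4.05 p [ 0.5323 -0.2716  0.0367] yaw_y -137.27 z [ 0.003 -0.001 -1.   ] F [ 0.45 -0.7  -0.13] M [-0.063  0.038  0.046] gap 0.585 j [24.9, 30.0, -2.3, 106.3, 1.7, 43.7, -115.5]
end top -0.029 [323.2 325.1] bot [323.1 293.2]
end top 0.029 [323.5 224.5] bot [323.3 204.8]
disc far [323.4 192.8]
323 167
[175, 173, 172, 169, 167, 166, 163, 163, 162, 161, 163, 165, 167, 170, 170, 168, 144, 131, 130, 129, 134, 130, 134, 136, 134, 136, 136, 144, 171, 190, 192, 193, 194, 193, 193, 192, 192, 193, 192, 193, 192, 192, 178, 89, 54, 48, 55, 56, 56, 55, 56, 57, 59, 59, 58, 58, 59, 62, 69, 76, 78, 86, 92, 91, 91, 92, 91, 89, 91, 91, 91, 92, 91, 90, 91, 92, 88, 91, 91, 92, 92, 92, 92, 92, 92, 92, 92, 92, 92, 91, 93, 91, 92, 91, 94, 93, 92, 92, 91, 91, 94, 93, 93, 91, 91, 93, 94, 93, 94, 93, 94, 93, 94, 93, 89, 83, 82, 82, 85, 84, 84, 85, 84, 85, 80, 81, 83, 85, 93, 92, 92, 80, 64, 54, 58, 54, 52, 49, 44, 43, 39, 43, 43, 42, 46, 44, 41, 42, 45, 44, 45, 44, 46, 42, 40, 43, 51, 88, 114, 118, 118, 128, 140, 125, 130, 155, 176, 180, 180, 180, 182, 182]
```

Emit:
send_rows(
  deltas=[-0.0007,0,0.004,0,0,0,0.05,-0.0007,0,0.006,0,0,0,0.05,-0.0007,0,0.006,0,0,0,0.03,-0.0007,0,0.006,0,0,0,0.01,-0.0007,0,0.006,0,0,0,0.01,-0.0007,0,0.006,0,0,0,0.01,-0.0007,0,0.006,0,0,0,0.01,-0.0007,0,0.006,0,0,0,0.01],
)

```text
clock: 4.9
tool_pos: [0.5307, -0.2706, 0.0294]
tcp_rot: [[0.679, -0.735, 0.0], [-0.735, -0.679, -0.0], [0.0, -0.0, -1.0]]
wrist_force: [-0.0, 0.2, 0.3]
finger_gap: 0.222
```

```bash
python3 xoff.py 0 | head -1; python3 - <<'E'
from h import *
p=camera("top"); f=intr(p)
print("cam",-np.array(p["R"]).T@p["t"],f)
for t in ["canister","seal_top"]:
    for d in trace(t,p)[:1]:
        m=d["mask"].astype(np.uint8); print(t,m.sum(),cv2.boundingRect(cv2.findNonZero(m)))
cv2.imwrite("pics/can.png",cv2.resize(p["color"][160:230,315:385],None,fx=8,fy=8,interpolation=cv2.INTER_CUBIC))
E
```

```text
t 4.9 p [ 0.5307 -0.2706  0.0294] yaw_y -137.27 z [ 0. -0. -1.] F [-0.03  0.22  0.32] M [-0.072 -0.075  0.059] gap 0.222 j [24.9, 30.5, -2.3, 106.5, 1.7, 43.0, -115.6]
cam [0.44888218 0.03824372 1.04870173] 403.10952585204717
canister 1382 (327, 179, 43, 42)
seal_top 1414 (327, 178, 42, 43)
```

View pics/can.png

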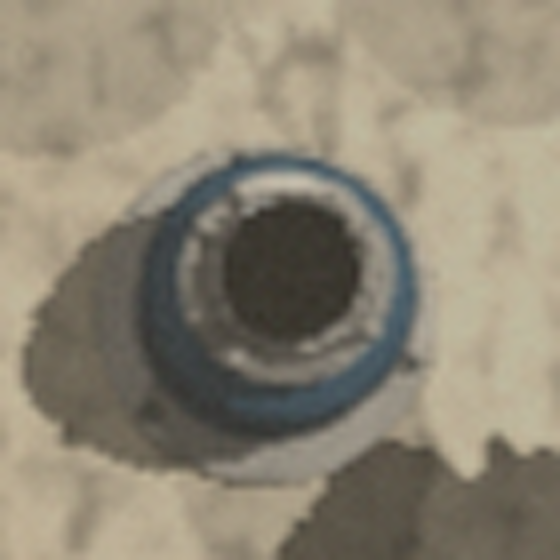

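The lid is gripped (opening 19 mm). The zoomed top view shows the black seal disc centred at crop (292,268), which is full-frame pixel (351,193). Next I lift the lid and carry it next to the canister, yawed 90° CCW so there is wrist range for the turning.

Emit:
send_rows(
  deltas=[0,0,-0.02,0,0,0,0.01,0,0,-0.06,0,0,0,0.01,0,0,-0.1,0,0,0,0.01,0,0,-0.14,0,0,-5,0.01,0,0,-0.17,0,0,-10,0.01,0,0,-0.175,0,0,-15,0.01,0,0,-0.175,0,0,-15,0.01],
)

```text
clock: 5.8
tool_pos: [0.5313, -0.2708, 0.206]
tcp_rot: [[0.845, -0.534, 0.003], [-0.534, -0.845, -0.001], [0.003, -0.001, -1.0]]
wrist_force: [-0.6, -0.8, -1.5]
finger_gap: 0.223
```

```bash
python3 - <<'E'
from h import *
s,R=st()
p=camera("top"); C=ray(p,351,193,.118); print("seal centre",C)
d=C-s["tool_pos"]; print("tool d",R.T@d)
E
```

```text
t 5.8 p [ 0.5313 -0.2708  0.206 ] yaw_y -122.28 z [ 0.003 -0.001 -1.   ] F [-0.59 -0.79 -1.53] M [0.03  0.057 0.026] gap 0.223 j [27.2, 17.6, -5.0, 100.5, 1.7, 61.7, -100.6]
seal centre [ 0.5686026  -0.03576158  0.118     ]
tool d [-0.0942718  -0.21861591  0.08787425]
```

Emit:
send_rows(
  deltas=[-0.015,-0.015,0,0,0,-8,0.01,-0.035,-0.035,0,0,0,-16,0.01,-0.055,-0.055,0,0,0,-24,0.01,-0.075,-0.075,0,0,0,-32,0.01,-0.095,-0.095,0,0,0,-40,0.01,-0.11,-0.11,0,0,0,-48,0.01,-0.12,-0.122,0,0,0,-56,0.01,-0.12,-0.122,0,0,0,-64,0.01,-0.12,-0.122,0,0,0,-71,0.01,-0.12,-0.122,0,0,0,-75,0.01,-0.12,-0.122,0,0,0,-75,0.01,-0.12,-0.122,0,0,0,-75,0.01],
)

```text
clock: 7.05
tool_pos: [0.4932, -0.1031, 0.2029]
tcp_rot: [[0.736, 0.677, -0.003], [0.677, -0.736, 0.001], [-0.002, -0.002, -1.0]]
wrist_force: [-0.8, -0.9, -1.5]
finger_gap: 0.224
```

```bash
python3 - <<'E'
from h import *
s,R=st()
p=camera("wrist"); cv2.imwrite("pics/e.png",p["color"])
print("pred seal",proj(p,[.5686,-.0358,.118]))
g=trace("canister",p); print([(d["confidence"],cv2.boundingRect(cv2.findNonZero(d["mask"].astype(np.uint8)))) for d in g[:1]])
E
```

```text
t 7.05 p [ 0.4932 -0.1031  0.2029] yaw_y -47.41 z [-0.003  0.001 -1.   ] F [-0.81 -0.94 -1.45] M [ 0.051  0.045 -0.041] gap 0.224 j [24.9, 9.1, -19.2, 112.1, 3.4, 59.5, -43.2]
pred seal [323.64557832  74.50995304]
[]
```

View pics/e.png

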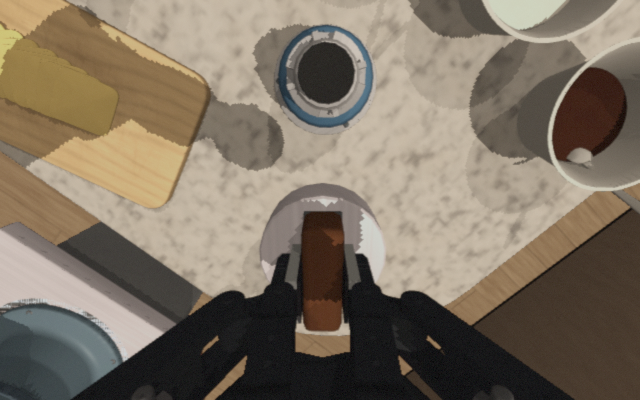

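The wrist view shows the seal disc at about (326,73), against a prediction of (324,74.5). The lid hangs level in the grip with its bar centred near column 323.

```bash
cat > seal.py <<'E'
from h import *
s,R=st()
T=np.array(s["tool_pos"])
def blob(p,u,v,thr=70,r=40):
    g=p["color"].max(2); m=(g<thr).astype(np.uint8)
    n,l,a,c=cv2.connectedComponentsWithStats(m); k=l[int(round(v)),int(round(u))]
    ct=max(cv2.findContours((l==k).astype(np.uint8),cv2.RETR_EXTERNAL,cv2.CHAIN_APPROX_NONE)[0],key=len)
    return a[k,4],cv2.fitEllipse(ct)
for n,uv in (("wrist",None),("top",(351,193))):
    p=camera(n); u,v=uv or proj(p,[.570,-.034,.118])
    A,e=blob(p,u,v); C=ray(p,*e[0],.118)
    dep=(np.array(p["R"])@C+p["t"])[2]
    print(n,A,np.round(e[0],1),np.round(e[1],1),"dia mm",np.round(np.array(e[1])*dep/intr(p)*1000,1),"C",np.round(C,4),"tool",np.round(R.T@(C-T),4))
p=camera("side"); print("side proj",proj(p,[.5695,-.0345,.118]),proj(p,[.5686,-.0358,.118])); 
for d in trace("seal_top",p)[:1]: print(cv2.boundingRect(cv2.findNonZero(d["mask"].astype(np.uint8))))
cv2.imwrite("pics/s.png",cv2.resize(p["color"][160:240,280:370],None,fx=6,fy=6,interpolation=cv2.INTER_CUBIC))
E
python3 seal.py; python3 xoff.py 0.1735
```

```text
t 7.15 p [ 0.4937 -0.1032  0.2035] yaw_y -47.36 z [-0.001  0.    -1.   ] F [ 0.14  0.37 -0.43] M [-0.029 -0.034  0.011] gap 0.223 j [24.9, 9.0, -19.2, 112.1, 3.4, 59.5, -43.2]
wrist 2650 [324.7  73.2] [54.9 59.5] dia mm [39.5 42.9] C [ 0.5703 -0.0358  0.118 ] tool [0.1021 0.0024 0.0854]
top 228 [350.8 193.5] [15.8 16.6] dia mm [36.7 38.7] C [ 0.5675 -0.0353  0.118 ] tool [1.004e-01 1.000e-04 8.540e-02]
side proj [314.6665291  178.06528843] [315.20385139 177.91709984]
(295, 175, 43, 55)
t 7.35 p [ 0.4942 -0.1033  0.2042] yaw_y -47.3 z [-0.  0. -1.] F [-0.64 -0.53 -1.48] M [-0.006  0.005  0.034] gap 0.225 j [24.9, 9.0, -19.2, 112.0, 3.4, 59.5, -43.1]
end top -0.029 [320.6 333.8] bot [320.9 299.5]
end top 0.029 [320.5 230.1] bot [320.8 208.7]
disc far [320.8 196.2]
321 170
[197, 199, 200, 201, 201, 201, 200, 199, 199, 198, 198, 197, 184, 125, 109, 111, 112, 113, 112, 113, 116, 115, 117, 115, 118, 135, 179, 183, 189, 204, 207, 207, 207, 206, 198, 170, 143, 142, 144, 141, 132, 76, 50, 45, 47, 50, 47, 43, 49, 48, 46, 50, 49, 48, 48, 48, 51, 54, 56, 58, 60, 62, 61, 62, 63, 60, 61, 61, 59, 61, 60, 59, 61, 61, 61, 60, 59, 59, 63, 61, 62, 60, 62, 63, 58, 62, 58, 62, 61, 63, 60, 62, 62, 61, 63, 61, 60, 61, 64, 63, 61, 61, 64, 60, 62, 64, 62, 59, 62, 61, 65, 62, 62, 63, 62, 65, 60, 62, 60, 65, 63, 65, 65, 61, 62, 60, 63, 60, 65, 81, 100, 102, 96, 95, 97, 94, 95, 96, 96, 94, 94, 95, 95, 95, 93, 95, 93, 96, 96, 94, 94, 95, 95, 96, 94, 95, 95, 97, 91, 87, 93, 131, 168, 178, 171, 142, 145, 144, 145, 144, 143, 143, 144, 145, 146, 141, 134, 131]
```

Emit:
send_rows(
  deltas=[0.008,0.008,0,0,0,-8,0.01,0.018,0.018,0,0,0,-16,0.01,0.03,0.03,0,0,0,-24,0.01,0.042,0.042,0,0,0,-32,0.01,0.054,0.054,0,0,0,-40,0.01,0.066,0.066,0,0,0,-48,0.01,0.078,0.078,0,0,0,-56,0.01,0.088,0.088,0,0,0,-64,0.01,0.095,0.095,0,0,0,-72,0.01,0.1,0.1,0,0,0,-80,0.01,0.101,0.101,0,0,0,-87,0.01,0.101,0.101,0,0,0,-90,0.01],
)

```text
clock: 8.6
tool_pos: [0.6373, -0.1091, 0.204]
tcp_rot: [[-0.681, 0.733, -0.0], [0.733, 0.681, 0.0], [0.0, 0.0, -1.0]]
wrist_force: [1.0, -0.4, -0.5]
finger_gap: 0.221
```

Emit:
send_rows(
  deltas=[0,0,0,0,0,0,0.01,0,0,0,0,0,0,0.01,0,0,0,0,0,0,0.01],
)

```text
clock: 8.9
tool_pos: [0.6369, -0.109, 0.2043]
tcp_rot: [[-0.678, 0.735, -0.0], [0.735, 0.678, -0.0], [-0.0, -0.0, -1.0]]
wrist_force: [0.4, 0.1, -0.8]
finger_gap: 0.221
```

```bash
python3 seal.py; python3 xoff.py 0.1735|head -4
```

```text
t 8.9 p [ 0.6369 -0.109   0.2043] yaw_y 42.67 z [-0. -0. -1.] F [ 0.42  0.1  -0.82] M [-0.012 -0.017 -0.036] gap 0.221 j [29.7, 26.1, -30.8, 92.2, 14.4, 65.6, 38.2]
wrist 2652 [321.6  75.9] [54.8 59.8] dia mm [39.7 43.3] C [ 0.5699 -0.0361  0.118 ] tool [0.099  0.0002 0.0863]
top 241 [351.  193.2] [16.4 16.9] dia mm [38.3 39.3] C [ 0.5681 -0.0358  0.118 ] tool [ 0.1004 -0.0009  0.0863]
side proj [314.6665291  178.06528843] [315.20385139 177.91709984]
(295, 175, 43, 54)
t 9.1 p [ 0.6369 -0.1089  0.2044] yaw_y 42.72 z [ 0. -0. -1.] F [-0.85 -0.14 -0.05] M [ 0.042 -0.018  0.007] gap 0.224 j [29.7, 26.1, -30.9, 92.2, 14.4, 65.6, 38.2]
end top -0.029 [320.7 331.4] bot [320.9 297.4]
end top 0.029 [320.6 227.2] bot [320.9 206.3]
disc far [320.9 193.8]
```

Emit:
send_rows(
  deltas=[0.02,0,0,0,0,0,0.01,0.045,0,0,0,0,0,0.01,0.07,0,0,0,0,0,0.01,0.09,0,0.01,0,0,0,0.01,0.099,0,0.03,0,0,0,0.01,0.099,0,0.05,0,0,0,0.01,0.099,0,0.055,0,0,0,0.01,0.099,0,0.055,0,0,0,0.01,0.099,0,0.055,0,0,0,0.01,0.099,0,0.055,0,0,0,0.01],
)

```text
clock: 10.15
tool_pos: [0.571, -0.0365, 0.1506]
tcp_rot: [[-0.678, 0.735, 0.002], [0.735, 0.678, -0.0], [-0.002, 0.002, -1.0]]
wrist_force: [-0.3, -0.1, -1.2]
finger_gap: 0.226
```

```bash
python3 - <<'E'
from h import *
s,R=st()
print("tool d",R.T@(np.array([.570,-.036,0])-s["tool_pos"]))
p=camera("side"); h=s["tool_pos"][2]-.0294
for X in ([.570,-.036,h],[.570,-.036,h+.0275],[.570,-.036,.07],[.570,-.036,0.106]): print(np.round(proj(p,X),1))
cv2.imwrite("pics/s2.png",cv2.resize(p["color"][130:235,270:370],None,fx=5.5,fy=5.5,interpolation=cv2.INTER_CUBIC))
E
```

```text
t 10.15 p [ 0.571  -0.0365  0.1506] yaw_y 42.69 z [ 0.002 -0.    -1.   ] F [-0.29 -0.07 -1.23] M [-0.001  0.04   0.032] gap 0.226 j [27.1, 22.0, -32.9, 105.4, 14.1, 56.6, 31.0]
tool d [ 0.00131665 -0.00071033  0.15057155]
[314.7 176.6]
[314.5 166.4]
[315. 195.]
[314.8 182.2]
```

View pics/s2.png

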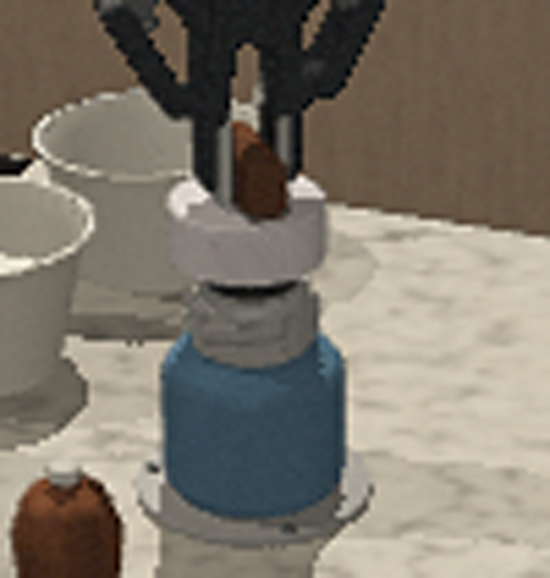

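The side view shows the lid level above the collar. The lid is centred at crop column 247, the collar at 251 and the body at 253, so the lid sits roughly 1–2 mm too far in +x. That agrees with the TCP reading of 0.571, so I'll nudge it and lower to just above contact.

Emit:
send_rows(
  deltas=[0.001,-0.0007,0.005,0,0,0,0.01,0.001,-0.0007,0.01,0,0,0,0.01,0.001,-0.0007,0.012,0,0,0,0.01,0.001,-0.0007,0.013,0,0,0,0.01,0.001,-0.0007,0.013,0,0,0,0.01,0.001,-0.0007,0.013,0,0,0,0.01],
)

```text
clock: 10.8
tool_pos: [0.5687, -0.0359, 0.1363]
tcp_rot: [[-0.679, 0.734, 0.0], [0.734, 0.679, 0.0], [-0.0, 0.0, -1.0]]
wrist_force: [0.7, -0.3, -0.9]
finger_gap: 0.224
```

```bash
cat > q.py <<'E'
from h import *
s,R=st()
print("h lid",round((s["tool_pos"][2]-.0294)*1000,2),"C tool d mm",np.round(R.T@(np.array([.570,-.036,0])-s["tool_pos"])*1000,2)[:2],"F tool",np.round(R.T@s["wrist_force"],2))
E
python3 q.py
```

```text
t 10.8 p [ 0.5687 -0.0359  0.1363] yaw_y 42.74 z [ 0.  0. -1.] F [ 0.69 -0.25 -0.93] M [ 0.002 -0.011  0.036] gap 0.224 j [26.7, 22.9, -32.6, 106.2, 14.8, 55.2, 30.5]
h lid 106.9 C tool d mm [-0.97  0.9 ] F tool [-0.65  0.33  0.93]
```

Emit:
send_rows(
  deltas=[-0.0006,0.0006,0.001,0,0,0,0.01,-0.0006,0.0006,0.002,0,0,0,0.01,-0.0006,0.0006,0.003,0,0,0,0.01,-0.0006,0.0006,0.004,0,0,0,0.01,-0.0006,0.0006,0.005,0,0,0,0.01,-0.0006,0.0006,0.005,0,0,0,0.01,-0.0006,0.0006,0.005,0,0,0,0.01],
)

```text
clock: 11.5
tool_pos: [0.5694, -0.036, 0.1312]
tcp_rot: [[-0.679, 0.734, -0.0], [0.734, 0.679, 0.0], [0.0, -0.0, -1.0]]
wrist_force: [0.1, 0.8, -1.1]
finger_gap: 0.218
```

```bash
python3 q.py
```

```text
t 11.5 p [ 0.5694 -0.036   0.1312] yaw_y 42.74 z [-0.  0. -1.] F [ 0.13  0.81 -1.14] M [-0.015  0.012  0.054] gap 0.218 j [26.6, 23.3, -32.4, 106.2, 15.1, 54.7, 30.2]
h lid 101.84 C tool d mm [-0.45  0.42] F tool [0.5  0.65 1.14]
```

No side force yet. I'll keep lowering in small steps.

Emit:
send_rows(
  deltas=[-0.0002,0.0003,0.0005,0,0,0,0.01,-0.0002,0.0003,0.001,0,0,0,0.01,-0.0002,0.0003,0.0015,0,0,0,0.01,-0.0002,0.0003,0.002,0,0,0,0.01,-0.0002,0.0003,0.0025,0,0,0,0.01,-0.0002,0.0003,0.0025,0,0,0,0.01],
)

```text
clock: 12.1
tool_pos: [0.5697, -0.0359, 0.1287]
tcp_rot: [[-0.679, 0.735, -0.0], [0.735, 0.679, 0.0], [0.0, -0.0, -1.0]]
wrist_force: [-0.0, 0.4, -0.1]
finger_gap: 0.22
```

```bash
python3 q.py
```

```text
t 12.1 p [ 0.5697 -0.0359  0.1287] yaw_y 42.73 z [-0.  0. -1.] F [-0.03  0.45 -0.12] M [-0.019 -0.009 -0.008] gap 0.22 j [26.5, 23.5, -32.3, 106.3, 15.2, 54.5, 30.1]
h lid 99.29 C tool d mm [-0.25  0.19] F tool [0.35 0.28 0.12]
```

Emit:
send_rows(
  deltas=[0,0,0.0005,0,0,0,0.01,0,0,0.001,0,0,0,0.01,0,0,0.0015,0,0,0,0.01,0,0,0.002,0,0,0,0.01,0,0,0.0025,0,0,0,0.01,0,0,0.0025,0,0,0,0.01],
)

```text
clock: 12.7
tool_pos: [0.5697, -0.0359, 0.1262]
tcp_rot: [[-0.679, 0.735, -0.0], [0.735, 0.679, 0.0], [0.0, -0.0, -1.0]]
wrist_force: [-0.1, 0.3, -1.6]
finger_gap: 0.221
```

```bash
python3 q.py
```

```text
t 12.7 p [ 0.5697 -0.0359  0.1262] yaw_y 42.73 z [-0.  0. -1.] F [-0.13  0.34 -1.64] M [-0.027 -0.028  0.011] gap 0.221 j [26.4, 23.7, -32.3, 106.4, 15.4, 54.2, 30.0]
h lid 96.79 C tool d mm [-0.26  0.18] F tool [0.33 0.13 1.64]
```

Emit:
send_rows(
  deltas=[0,0,0.0005,0,0,0,0.01,0,0,0.001,0,0,0,0.01,0,0,0.0015,0,0,0,0.01,0,0,0.002,0,0,0,0.01,0,0,0.002,0,0,0,0.01],
)

```text
clock: 13.2
tool_pos: [0.5697, -0.0359, 0.1242]
tcp_rot: [[-0.679, 0.735, -0.0], [0.735, 0.679, 0.0], [0.0, -0.0, -1.0]]
wrist_force: [0.1, 0.9, -1.4]
finger_gap: 0.23
```

```bash
python3 q.py
```

```text
t 13.2 p [ 0.5697 -0.0359  0.1242] yaw_y 42.73 z [-0.  0. -1.] F [ 0.14  0.94 -1.42] M [ 0.03  -0.007  0.011] gap 0.23 j [26.4, 23.9, -32.2, 106.5, 15.5, 54.0, 29.9]
h lid 94.78 C tool d mm [-0.27  0.16] F tool [0.59 0.74 1.42]
```

Emit:
send_rows(
  deltas=[0,0,0.0005,0,0,0,0.01,0,0,0.001,0,0,0,0.01,0,0,0.0015,0,0,0,0.01,0,0,0.0015,0,0,0,0.01],
)

```text
clock: 13.6
tool_pos: [0.5699, -0.0359, 0.1229]
tcp_rot: [[-0.679, 0.735, 0.0], [0.735, 0.679, -0.0], [-0.0, 0.0, -1.0]]
wrist_force: [0.6, -0.8, -0.2]
finger_gap: 0.222
```

```bash
python3 q.py
```

```text
t 13.6 p [ 0.5699 -0.0359  0.1229] yaw_y 42.73 z [ 0. -0. -1.] F [ 0.61 -0.76 -0.25] M [-0.022  0.078 -0.05 ] gap 0.222 j [26.3, 24.0, -32.2, 106.5, 15.6, 53.9, 29.8]
h lid 93.47 C tool d mm [-0.14  0.04] F tool [-0.97 -0.07  0.25]
```

Emit:
send_rows(
  deltas=[0,0,0.0005,0,0,0,0.01,0,0,0.001,0,0,0,0.01,0,0,0.0015,0,0,0,0.01,0,0,0.0015,0,0,0,0.01],
)

```text
clock: 14.0
tool_pos: [0.5699, -0.0359, 0.1215]
tcp_rot: [[-0.679, 0.734, 0.0], [0.734, 0.679, -0.0], [-0.0, 0.0, -1.0]]
wrist_force: [-0.9, 0.3, 1.3]
finger_gap: 0.22
```

```bash
python3 q.py
```

```text
t 14.0 p [ 0.5699 -0.0359  0.1215] yaw_y 42.74 z [ 0. -0. -1.] F [-0.9   0.33  1.34] M [-0.011  0.177 -0.01 ] gap 0.22 j [26.3, 24.1, -32.1, 106.6, 15.6, 53.7, 29.8]
h lid 92.08 C tool d mm [-0.12  0.01] F tool [ 0.86 -0.43 -1.34]
```

Emit:
send_rows(
  deltas=[0,0,0.0005,0,0,0,0.01,0,0,0.001,0,0,0,0.01,0,0,0.001,0,0,0,0.01],
)

```text
clock: 14.3
tool_pos: [0.5699, -0.0359, 0.1205]
tcp_rot: [[-0.679, 0.735, 0.0], [0.735, 0.679, -0.0], [-0.0, 0.0, -1.0]]
wrist_force: [-0.2, 0.8, 3.9]
finger_gap: 0.221
```

```bash
python3 q.py
```

```text
t 14.3 p [ 0.5699 -0.0359  0.1205] yaw_y 42.73 z [ 0. -0. -1.] F [-0.21  0.8   3.87] M [-0.009  0.277 -0.005] gap 0.221 j [26.3, 24.2, -32.1, 106.6, 15.7, 53.6, 29.7]
h lid 91.05 C tool d mm [-0.13  0.06] F tool [ 0.73  0.38 -3.87]
```

The lid has reached h ≈ 91.0 mm with only the seal's spring force (about 4–5 N), so it dropped straight into the gap. I'll turn forward gently and watch torque and height.

Emit:
send_rows(
  deltas=[0,0,0,0,0,2,0.01,0,0,0,0,0,4,0.01,0,0,0,0,0,6,0.01,0,0,0,0,0,8,0.01,0,0,0,0,0,8,0.01],
)

```text
clock: 14.8
tool_pos: [0.5707, -0.0362, 0.1208]
tcp_rot: [[-0.57, 0.822, 0.002], [0.822, 0.57, -0.0], [-0.001, 0.001, -1.0]]
wrist_force: [-0.0, -1.1, 1.9]
finger_gap: 0.222
```

```bash
python3 q.py
```

```text
t 14.8 p [ 0.5707 -0.0362  0.1208] yaw_y 34.72 z [ 0.002 -0.    -1.   ] F [-0.05 -1.09  1.92] M [-0.235  0.017  0.058] gap 0.222 j [25.0, 23.8, -30.5, 106.6, 14.9, 53.4, 22.4]
h lid 91.37 C tool d mm [ 0.74 -0.56] F tool [-0.87 -0.66 -1.92]
```

Emit:
send_rows(
  deltas=[0,0,0,0,0,2,0.01,0,0,0,0,0,4,0.01,0,0,0.0002,0,0,6,0.01,0,0,0.0003,0,0,8,0.01,0,0,0.0003,0,0,8,0.01,0,0,0.0003,0,0,8,0.01],
)

```text
clock: 15.4
tool_pos: [0.5705, -0.0363, 0.1204]
tcp_rot: [[-0.451, 0.893, 0.002], [0.893, 0.451, -0.0], [-0.001, 0.001, -1.0]]
wrist_force: [1.3, -1.3, 2.5]
finger_gap: 0.224
```

```bash
python3 q.py
```

```text
t 15.4 p [ 0.5705 -0.0363  0.1204] yaw_y 26.78 z [ 0.002 -0.    -1.   ] F [ 1.27 -1.32  2.54] M [-0.323 -0.076 -0.023] gap 0.224 j [23.8, 23.6, -29.0, 106.7, 14.1, 53.2, 15.1]
h lid 90.99 C tool d mm [ 0.68 -0.46] F tool [-1.76  0.54 -2.53]
```

Emit:
send_rows(
  deltas=[0.0003,-0.0003,0,0,0,2,0.01,0.0003,-0.0003,0.0002,0,0,4,0.01,0.0003,-0.0003,0.0003,0,0,6,0.01,0.0003,-0.0003,0.0004,0,0,8,0.01,0.0003,-0.0003,0.0004,0,0,8,0.01],
)

```text
clock: 15.9
tool_pos: [0.57, -0.036, 0.12]
tcp_rot: [[-0.322, 0.947, 0.001], [0.947, 0.322, -0.0], [-0.001, 0.001, -1.0]]
wrist_force: [0.6, -1.3, 4.2]
finger_gap: 0.226
```

```bash
python3 q.py
```

```text
t 15.9 p [ 0.57  -0.036  0.12 ] yaw_y 18.76 z [ 0.001 -0.    -1.   ] F [ 0.59 -1.27  4.23] M [-0.278 -0.098  0.004] gap 0.226 j [22.5, 23.3, -27.5, 106.8, 13.2, 53.0, 7.7]
h lid 90.56 C tool d mm [ 0.12 -0.1 ] F tool [-1.39  0.15 -4.23]
```

Emit:
send_rows(
  deltas=[0,0,0.0002,0,0,2,0.01,0,0,0.0004,0,0,4,0.01,0,0,0.0006,0,0,6,0.01,0,0,0.0007,0,0,8,0.01,0,0,0.0007,0,0,8,0.01],
)

```text
clock: 16.4
tool_pos: [0.5699, -0.0357, 0.1193]
tcp_rot: [[-0.187, 0.982, 0.001], [0.982, 0.187, 0.0], [-0.0, 0.001, -1.0]]
wrist_force: [-0.3, -1.1, 3.9]
finger_gap: 0.222
```

```bash
python3 q.py
```

```text
t 16.4 p [ 0.5699 -0.0357  0.1193] yaw_y 10.8 z [ 0.001  0.    -1.   ] F [-0.33 -1.14  3.95] M [-0.234  0.017 -0.014] gap 0.222 j [21.2, 23.1, -26.0, 106.9, 12.4, 52.7, 0.3]
h lid 89.91 C tool d mm [-0.3  -0.07] F tool [-1.06 -0.53 -3.95]
```

Emit:
send_rows(
  deltas=[0,0,0.0002,0,0,2,0.01,0,0,0.0004,0,0,4,0.01,0,0,0.0006,0,0,6,0.01,0,0,0.0008,0,0,8,0.01,0,0,0.0008,0,0,8,0.01],
)

```text
clock: 16.9
tool_pos: [0.5699, -0.0356, 0.1186]
tcp_rot: [[-0.049, 0.999, 0.001], [0.999, 0.049, 0.0], [0.0, 0.001, -1.0]]
wrist_force: [-0.0, -1.6, 5.4]
finger_gap: 0.218
```

```bash
python3 q.py
```

```text
t 16.9 p [ 0.5699 -0.0356  0.1186] yaw_y 2.81 z [ 0.001  0.    -1.   ] F [-0.01 -1.57  5.4 ] M [-0.16  -0.073 -0.062] gap 0.218 j [20.0, 22.9, -24.4, 107.0, 11.7, 52.5, -7.1]
h lid 89.22 C tool d mm [-0.44 -0.11] F tool [-1.57 -0.08 -5.4 ]
```

Emit:
send_rows(
  deltas=[0,0,0.0002,0,0,2,0.01,0,0,0.0004,0,0,4,0.01,0,0,0.0006,0,0,6,0.01,0,0,0.0008,0,0,8,0.01,0,0,0.0008,0,0,8,0.01],
)

```text
clock: 17.4
tool_pos: [0.57, -0.0356, 0.118]
tcp_rot: [[0.09, 0.996, 0.001], [0.996, -0.09, 0.0], [0.0, 0.001, -1.0]]
wrist_force: [0.2, -1.1, 5.2]
finger_gap: 0.222
```

```bash
python3 q.py
```

```text
t 17.4 p [ 0.57   -0.0356  0.118 ] yaw_y -5.19 z [ 0.001  0.    -1.   ] F [ 0.17 -1.14  5.18] M [-0.167  0.032 -0.051] gap 0.222 j [18.7, 22.7, -22.9, 107.1, 10.9, 52.3, -14.5]
h lid 88.57 C tool d mm [-0.4  -0.17] F tool [-1.12  0.28 -5.18]
```

Emit:
send_rows(
  deltas=[0,0,0.0002,0,0,2,0.01,0,0,0.0003,0,0,4,0.01,0,0,0.0004,0,0,6,0.01,0,0,0.0005,0,0,7,0.01,0,0,0.0005,0,0,7,0.01],
)

```text
clock: 17.9
tool_pos: [0.5702, -0.0357, 0.1176]
tcp_rot: [[0.211, 0.978, 0.002], [0.978, -0.211, -0.0], [0.0, 0.002, -1.0]]
wrist_force: [-0.6, -0.3, 6.1]
finger_gap: 0.221
```

```bash
python3 q.py
```

```text
t 17.9 p [ 0.5702 -0.0357  0.1176] yaw_y -12.17 z [ 0.002 -0.    -1.   ] F [-0.58 -0.34  6.15] M [-0.111  0.06  -0.058] gap 0.221 j [17.6, 22.5, -21.6, 107.1, 10.3, 52.1, -21.0]
h lid 88.18 C tool d mm [-0.35 -0.27] F tool [-0.45 -0.49 -6.15]
```

Emit:
send_rows(
  deltas=[0,0,0.0001,0,0,2,0.01,0,0,0.0003,0,0,4,0.01,0,0,0.0004,0,0,6,0.01,0,0,0.0004,0,0,6,0.01],
)

```text
clock: 18.3
tool_pos: [0.5701, -0.0357, 0.1172]
tcp_rot: [[0.312, 0.95, 0.002], [0.95, -0.312, -0.0], [0.0, 0.001, -1.0]]
wrist_force: [0.4, -0.4, 6.1]
finger_gap: 0.218
```

```bash
python3 q.py
```

```text
t 18.3 p [ 0.5701 -0.0357  0.1172] yaw_y -18.19 z [ 0.002 -0.    -1.   ] F [ 0.39 -0.36  6.11] M [-0.192  0.028 -0.035] gap 0.218 j [16.7, 22.4, -20.5, 107.2, 9.8, 52.0, -26.6]
h lid 87.77 C tool d mm [-0.33 -0.21] F tool [-0.22  0.49 -6.11]
```

Emit:
send_rows(
  deltas=[0,0,0.0001,0,0,1.5,0.01,0,0,0.0001,0,0,3,0.01,0,0,0.0001,0,0,4,0.01,0,0,0.0001,0,0,4,0.01],
)

```text
clock: 18.7
tool_pos: [0.57, -0.0358, 0.1169]
tcp_rot: [[0.377, 0.926, 0.001], [0.926, -0.377, -0.0], [0.0, 0.001, -1.0]]
wrist_force: [0.1, -0.6, 6.2]
finger_gap: 0.22
```

```bash
python3 q.py
```

```text
t 18.7 p [ 0.57   -0.0358  0.1169] yaw_y -22.16 z [ 0.001 -0.    -1.   ] F [ 0.09 -0.65  6.17] M [-0.21   0.05  -0.024] gap 0.22 j [16.1, 22.3, -19.7, 107.2, 9.4, 51.9, -30.3]
h lid 87.47 C tool d mm [-0.17 -0.04] F tool [-0.56  0.34 -6.17]
```

Emit:
send_rows(
  deltas=[0,0,0,0,0,1.5,0.01,0,0,0,0,0,3,0.01,0,0,0,0,0,4,0.01,0,0,0,0,0,4,0.01],
)

```text
clock: 19.1
tool_pos: [0.5697, -0.0362, 0.1168]
tcp_rot: [[0.436, 0.9, 0.001], [0.9, -0.436, -0.002], [-0.002, 0.002, -1.0]]
wrist_force: [-0.0, -3.1, 6.6]
finger_gap: 0.221
```

```bash
python3 q.py
```

```text
t 19.1 p [ 0.5697 -0.0362  0.1168] yaw_y -25.82 z [ 0.001 -0.002 -1.   ] F [-0.02 -3.12  6.55] M [-0.385  0.171  1.101] gap 0.221 j [15.4, 22.2, -19.0, 107.3, 9.2, 51.9, -33.8]
h lid 87.39 C tool d mm [0.52 0.05] F tool [-2.83  1.35 -6.54]
```

The torque jumped to 1.1 N m at 69° of turn with h = 87.4 mm, so the lid is home against the stop. I'll back the command off slightly, check, then release.

Emit:
send_rows(
  deltas=[0,0,0,0,0,-1.5,0.01,0,0,0,0,0,-2,0.01,0,0,0,0,0,-2,0.01],
)

```text
clock: 19.4
tool_pos: [0.5697, -0.0362, 0.1167]
tcp_rot: [[0.409, 0.913, 0.001], [0.913, -0.409, -0.001], [-0.0, 0.001, -1.0]]
wrist_force: [0.5, -1.5, 5.9]
finger_gap: 0.225
```

```bash
python3 q.py
```

```text
t 19.4 p [ 0.5697 -0.0362  0.1167] yaw_y -24.12 z [ 0.001 -0.001 -1.   ] F [ 0.48 -1.49  5.87] M [-0.341  0.056  0.159] gap 0.225 j [15.8, 22.3, -19.3, 107.3, 9.2, 51.9, -32.1]
h lid 87.34 C tool d mm [0.32 0.16] F tool [-1.17  1.05 -5.87]
```

Emit:
send_rows(
  deltas=[0,0,0,0,0,0,0.03,0,0,0,0,0,0,0.045,0,0,0,0,0,0,0.055,0,0,-0.002,0,0,0,0.055,0,0,-0.01,0,0,0,0.055,0,0,-0.03,0,0,0,0.055,0,0,-0.06,0,0,0,0.055,0,0,-0.1,0,0,0,0.055,0,0,-0.12,0,0,0,0.055,0,0,-0.12,0,0,0,0.055,0,0,-0.12,0,0,0,0.055],
)

```text
clock: 20.5
tool_pos: [0.5695, -0.0358, 0.2369]
tcp_rot: [[0.411, 0.912, 0.001], [0.912, -0.411, -0.0], [0.0, 0.001, -1.0]]
wrist_force: [-0.5, 0.3, -0.2]
finger_gap: 0.644
```

```bash
python3 - <<'E'
from h import *
s,R=st()
w=camera("wrist"); p=camera("side")
print("pred lid disc ctr at home (wrist)",proj(w,[.570,-.036,.115]), "side lid rim/top",proj(p,[.570,-.036,.0875]),proj(p,[.570,-.036,.115]))
a=cv2.resize(p["color"][150:225,270:350],(500,469),interpolation=cv2.INTER_CUBIC)
b=w["color"][100:400,180:460]; b=cv2.resize(b,(290,310))
o=np.zeros((469,790,3),np.uint8); o[:,:500]=a; o[:310,500:]=b; cv2.imwrite("pics/f.png",o)
E
```

```text
t 20.5 p [ 0.5695 -0.0358  0.2369] yaw_y -24.26 z [ 0.001 -0.    -1.   ] F [-0.51  0.31 -0.22] M [-0.017 -0.022  0.012] gap 0.644 j [17.2, 14.4, -20.5, 101.5, 5.6, 64.9, -29.4]
pred lid disc ctr at home (wrist) [321.5984028  192.89515639] side lid rim/top [314.88077114 188.82077932] [314.73358104 178.89690274]
```

View pics/f.png

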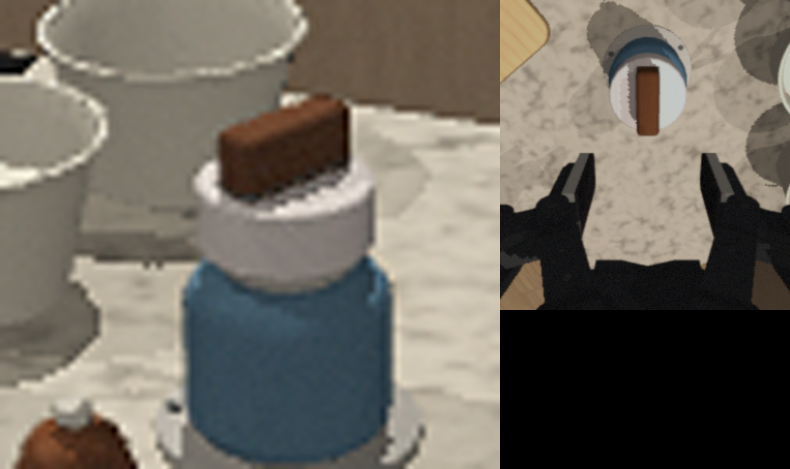

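The lid sits level and low on the canister. Its bar is still parallel to the open fingers, so it has not spun back, and the gripper is clear.

```bash
python3 -c "
from cell import *
print(sign_off())"
```

```text
the job is handed in; nothing more can be done
None
```

The canister is closed: the lid is screwed home and released, and I handed the job in at about 20.5 s of the 67 s allowed. `sign_off()` gave no verdict.

- **Drop-in:** I gripped the lid by its bar and lowered it level onto the collar. It went straight into a thread gap at about 91 mm with only the seal's spring force, roughly 5 N, so I skipped the backward turn.
- **Screwing home:** I turned it forward about 69° while following it down to about 87.4 mm, where it met the stop. The torque there briefly reached 1.1 N m, above the suggested 0.3, because my last step overshot slightly. I backed off 2° (torque 0.16 N m) before letting go.
- **Press force:** the force I read at the wrist never went above about 7 N.
- **Last checks:** the pictures show the lid level and centred on the canister, with its bar still where I left it, so it has not turned back. The gripper is about 12 cm higher and the wrist force is near zero.
- **Not measured directly:** the final height comes from the tool height at release, not from a picture. I did not re-measure the jars and the mill; the arm stayed well away from them.

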